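Make up two shaft stacks on the assembly stands

TASK

Make up the two shaft stacks from the parts lying about the worktop. On the spindle of the stand with the round base put the flange first, then the spacer sleeve, then the V-belt pulley on top; on the spindle of the stand with the square base put the ball bearing first, then the clamp collar. Every part must sit fully down, flat on what is below it; leave the jar and the tape measure where they stand.

Things in the scene. Friction and masses are not known exactly. Their poses are not given: they have to be found in the camera images.
- flange: the flange: a wide thin bright steel disc, 60 mm across and 10 mm thick, with a 22 mm through bore and a ring of six small dark bolt holes marked in its upper face; lies flat. Origin: centre of its underside; z up.
- sleeve: the spacer sleeve: a plain thick-walled bright steel tube, 34 mm across and 20 mm tall, 22 mm bore; the narrowest and tallest of the five parts; stands upright. Origin: centre of its underside; z up.
- pulley: the V-belt pulley: an aluminium wheel, 54 mm across and 16 mm thick, with a V groove round its rim, plain flat faces and a 22 mm bore; lies flat; grips across the rim like a plain disc. Origin: centre of its underside; z up.
- bearing: the ball bearing: a steel ring, 46 mm across and 12 mm thick, with a dark sunk shield between inner and outer race, 22 mm bore; lies flat. Origin: centre of its underside; z up.
- collar: the clamp collar: a plain steel ring, 40 mm across and 14 mm thick, split by one dark slot, 22 mm bore; lies flat. Origin: centre of its underside; z up.
- round_stand: the assembly stand with the round grey base plate: fixed to the worktop; base 76 mm across and 8 mm thick, at its centre an upright steel spindle 16 mm in diameter whose top is 54 mm above the worktop (the top 7 mm taper to 7 mm). Origin: centre of the base's underside; z up along the spindle.
- square_stand: the assembly stand with the square grey base plate: fixed to the worktop; base 64 x 64 mm and 8 mm thick, at its centre an upright steel spindle 16 mm in diameter whose top is 36 mm above the worktop (the top 7 mm taper to 7 mm). Origin: centre of the base's underside; z up along the spindle.
- nut_jar: bystander: a clear jar with a white lid, 56 mm across and 70 mm tall, at the far side of the work. Origin: centre of its underside. (Fixed left of it: an open organiser 60 mm tall and over that a leaning carton; at the stands the fingers best close along x.)
- tape_measure: bystander: a black tape measure, 34 x 64 x 56 mm tall, standing beside the tub, next to the jar. Origin: centre of its underside. (Fixed near it: an open clear tub, 128 mm tall, beyond x = 0.48 where y < -0.15; close the fingers along y on parts lying in front of it. Right of y = -0.40 a toolbox 170 mm tall.)
Not all that is in view belongs to the job. Leave any purple look-alike of the sleeve alone.

How it is judged:
At the end, for the whole second after the job is handed in: Round stand from below: flange, sleeve, pulley; square stand: bearing, collar. Each within 6 mm of the spindle axis, underside within 3 mm of its proper height over the stand's underside (8, 18, 38; 8, 20 mm), within 0.1 rad of upright as at the start, and at rest (horizontal distance between each of flange, sleeve, pulley and round_stand below 0.006 m and z of flange in the frame of round_stand between 0.005 and 0.011 m and angle between each of flange, sleeve, pulley, bearing, collar's own z axis and vertical below 0.1 rad and linear speed of each of flange, sleeve, pulley, bearing, collar below 0.02 m/s and angular speed of each of flange, sleeve, pulley, bearing, collar below 0.3 rad/s and z of sleeve in the frame of round_stand between 0.015 and 0.021 m and z of pulley in the frame of round_stand between 0.035 and 0.041 m and horizontal distance between each of bearing, collar and square_stand below 0.006 m and z of bearing in the frame of square_stand between 0.005 and 0.011 m and z of collar in the frame of square_stand between 0.017 and 0.023 m); the robot touches nothing.
It fails at once if the nut jar was moved more than 25 mm or tipped (distance of nut_jar from where it was at the start of the episode above 0.025 m or angle between nut_jar's own z axis and vertical above 0.4 rad).
It fails at once if the tape measure was moved more than 25 mm or tipped (distance of tape_measure from where it was at the start of the episode above 0.025 m or angle between tape_measure's own z axis and vertical above 0.4 rad).
It also fails if it takes over 128 s, if anything falls off the work surface, if the arm or the gripper's body presses on something with over 40 N, if the wrist force passes 120 N, or if a joint passes its speed limit or range.

ROBOT

A 7-joint arm with a two-finger parallel gripper is mounted at the origin on a cart in front of the work surface, level with it; the furniture and walls round the work are solid. World frame = base frame: x ahead of the robot, y to its left, z up, the work surface at z = 0. Lengths are in m, angles in rad, forces in N, time in s.
With the tool pointing down it reaches from about 0.425 to 0.875 m from the base axis. Payload 4.7 kg.
Tool frame: the origin (TCP) lies between the finger pads; the fingertips stand 14 mm ahead of it and the grasp point (between the pads) lies 5 mm behind it; z points along the fingers, y is the line along which they close (so a half turn about z gives the same grasp; the last joint's range is limited). The gripper opens to 87 mm and grips with 3 to 60 N. Pads are 19 mm wide; open, the fingers measure 117 mm over their backs; the gripper's body (75 mm by 190 mm) begins 51 mm behind the grasp point.
Start: joints at [1.209, 0.321, -0.07, 1.45, 0.023, 1.371, -0.057], TCP at [0.239, -0.605, 0.237] pointing down, gripper open.
Joint ranges: [-2.86, 2.86], [-0.3, 2.09], [-1.38, 1.24], [0.06, 2.45], [-1.56, 4.7], [0.09, 2.05], [-2.69, 2.69]. Speed limits (rad/s): [2.57, 2.57, 3.14, 3.14, 3.14, 3.14, 3.14].

INTERFACE

Orientations are given as a rotation vector (axis times angle).
In Python, from bench import ctrl gives the robot as it stands.
- The arm moves only by the shell command python3 -m inch 'ROWS' [OPENING] [FORCE]. ROWS is JSON, a list of rows, each a list of 6 numbers: the shift along the world's x, y, z in mm, then the turn, a rotation vector about the world's x, y, z in degrees. In form: [[tx, ty, tz, rx, ry, rz], ...]. A call has 1 to 20 rows; each row is the pose to reach, as a shift and turn from the pose commanded when the call began; what a row does not reach only later rows make up. A row lasts 1/8 s, in which the tool goes at most 62.5 mm and 10.7 degrees, less where a joint would pass 70% of its speed; a pose out of reach is approached as far as the arm can. A call with a gripper value outside its range is refused whole. OPENING is the finger opening in mm, from 0 to 87, set as the call begins (- or left out, the last holds). The fingers move at their own pace and stop on an object; FORCE is the grip in N (left out, the last holds). Time passes only in rows, so rows that repeat a pose let the fingers close. It gives the time, the measured TCP pose, the force, the opening and the grip force at its end, in the units of the state.
- ctrl.get_state(): the state, without advancing time (a new reading comes with each control period).
- ctrl.get_image(name): name is "side" or "top" or "wrist"; returns (picture, depth): 420x560x3 uint8, red, green, blue; 420x560 float32, m along the optical axis (not along the pixel's ray), 0 where there is no reading.
- ctrl.camera_params(name): a dict with "mtx" (3x3 intrinsics, pixels), "T" (4x4, takes a point from camera to world coordinates). Camera axes: x right, y down, z forward; pixel columns grow to the right and rows downward; lengths in m; the calibration is good to about 2 mm. The wrist camera is an equidistant fisheye: a pixel r from the principal point sees the ray r / f radians off the axis. A picture is of the moment at which its call begins: read the wrist's pose just before it. camera_params takes no time and is no camera call; for the wrist camera it gives the pose at the moment of the call.
- ctrl.close_job(): hands the job in; it is judged then, once.
The state is a dict: "time": time; "joint_positions": joint angles; "qd": joint speeds; "joint_torque": joint torques, N m; "position": TCP position; "tool_rot": TCP orientation; "ft_force": force on the tool from outside, world axes, zero at the start; "torque": the same for the moment, N m; "grip_width": opening from 0.0 (shut) to 1.0 (fully open); "grip_force": force on a finger pad.
Only numpy, scipy, OpenCV 4.12 (cv2) and the standard library are available. Lean on these libraries where they do the work, as an engineer would, in place of code of your own. Each camera call takes 0.05 s, during which the arm holds its last target. There are 200 camera calls.

## Working session

There is one attempt and no reset: what is moved stays moved. The work goes in short steps, Python scripts to look and compute and a shell command to move; the robot and the scene stay as the last step left them, time stands still between calls to the robot, and variables do not carry over. Pictures are saved under pics/ and viewed, at most 17 in all, crops included, and the job is handed in when it is done.

```bash
ls; mkdir -p pics; cat > h.py <<'E'
import numpy as np,cv2
from bench import ctrl
def grab(n):
    p=ctrl.camera_params(n); im,d=ctrl.get_image(n)
    return p,im,d
def save(im,f): cv2.imwrite('pics/'+f,im[:,:,::-1])
def cloud(p,d):
    v,u=np.mgrid[:d.shape[0],:d.shape[1]]
    K=p['mtx']; c=np.stack([(u-K[0,2])/K[0,0]*d,(v-K[1,2])/K[1,1]*d,d],-1)
    return c@p['T'][:3,:3].T+p['T'][:3,3]
E
python3 - <<'E'
from h import *
for n in('top','side'):
    p,im,d=grab(n); save(im,n+'0.png'); np.savez(n+'0.npz',im=im,d=d,K=p['mtx'],T=p['T']); print(n,p['mtx'].round(1).tolist(),p['T'].round(3).tolist())
s=ctrl.get_state();print(s['position'],s['tool_rot'],s['time'],s['grip_width'])
E
```

```text
pics
top [[401.7, 0.0, 279.5], [0.0, 401.7, 212.8], [0.0, 0.0, 1.0]] [[-0.01, -0.992, 0.125, 0.514], [-1.0, 0.009, -0.009, -0.128], [0.008, -0.125, -0.992, 0.939], [0.0, 0.0, 0.0, 1.0]]
side [[533.0, 0.0, 275.8], [0.0, 533.0, 200.3], [0.0, 0.0, 1.0]] [[-0.839, -0.229, 0.494, 0.057], [-0.544, 0.317, -0.777, 0.755], [0.022, -0.92, -0.39, 0.484], [0.0, 0.0, 0.0, 1.0]]
[ 0.23832357 -0.60421525  0.23560394] [-3.08469396e+00 -5.86509858e-01  6.60627816e-04] 0.1 0.9998253871563397
```

View pics/top0.png

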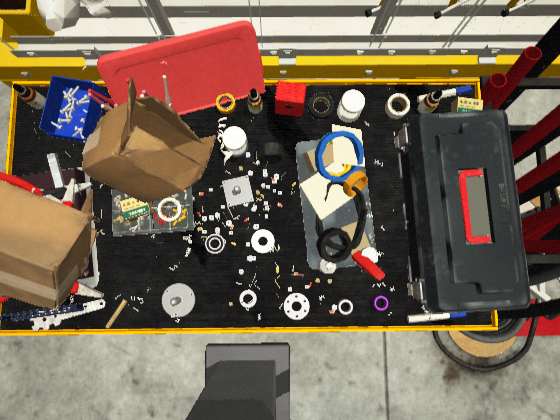

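View pics/side0.png

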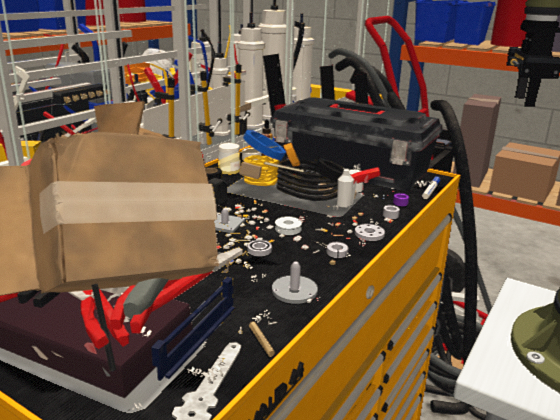

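```bash
python3 - <<'E'
from h import *
z=np.load('top0.npz'); im=z['im']
save(cv2.resize(im[120:330,140:400],(780,630),interpolation=cv2.INTER_CUBIC)[30:],'crop0.png')
W=cloud(dict(mtx=z['K'],T=z['T']),z['d'])
for n,u,v in [('round',178,299),('square',237,190),('bearing',214,243),('pulley',262,240),('collar',248,298),('flange',296,305),('sleeve',346,307),('purple',380,302),('jar',234,138),('tape',272,148)]:
    w=W[v-18:v+19,u-20:u+21].reshape(-1,3); print(n,W[v,u].round(3),'p95z',np.percentile(w[:,2],[5,50,90,99]).round(3))
E
```

```text
round [0.439 0.089 0.034] p95z [-0.002  0.007  0.01   0.055]
square [ 0.682 -0.04   0.035] p95z [-0.002  0.005  0.01   0.034]
bearing [0.563 0.016 0.003] p95z [-0.002  0.001  0.012  0.015]
pulley [ 0.569 -0.096  0.001] p95z [-0.002  0.001  0.017  0.027]
collar [ 0.436 -0.063 -0.   ] p95z [-0.003  0.001  0.013  0.018]
flange [ 0.42  -0.173  0.001] p95z [-0.002  0.001  0.011  0.014]
sleeve [ 0.414 -0.287 -0.001] p95z [-0.002  0.001  0.005  0.022]
purple [ 0.424 -0.365  0.002] p95z [-0.002  0.001  0.007  0.022]
jar [ 0.794 -0.036  0.068] p95z [-0.002  0.005  0.072  0.104]
tape [ 0.774 -0.121  0.056] p95z [-0.002  0.002  0.055  0.058]
```

View pics/crop0.png

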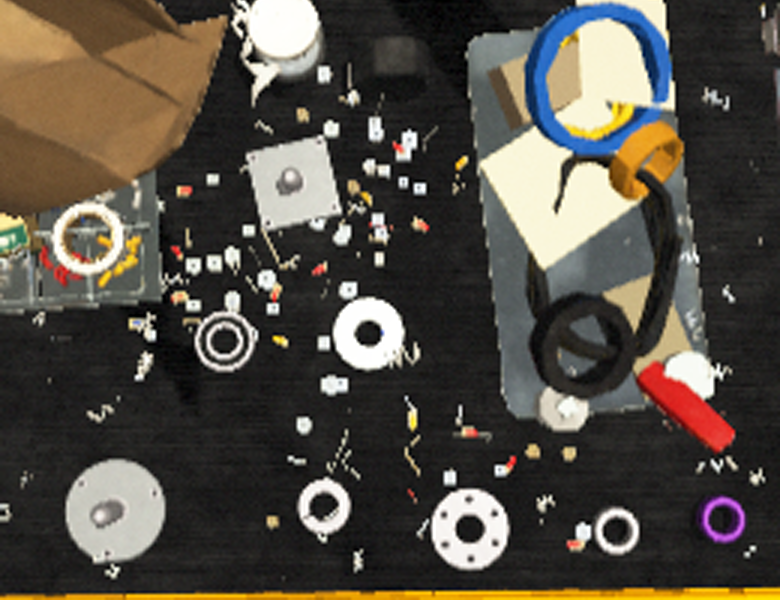

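```bash
cat > loc.py <<'E'
from h import *
def pix2plane(p,uv,z):
    K,T=p['mtx'],p['T']; uv=np.asarray(uv,float).reshape(-1,2)
    r=np.c_[(uv[:,0]-K[0,2])/K[0,0],(uv[:,1]-K[1,2])/K[1,1],np.ones(len(uv))]@T[:3,:3].T
    return T[:3,3]+r*((z-T[2,3])/r[:,2])[:,None]
E
python3 - <<'E'
from loc import *
from scipy.optimize import least_squares
for cam in('top','side'):
    z=np.load(cam+'0.npz'); p=dict(mtx=z['K'],T=z['T']); g=z['im'].astype(int); W=cloud(p,z['d'])
    bright=(g.min(2)>95)
    for n,x,y,h,R in [('round',.433,.095,.008,.038),('square',.682,-.04,.008,.032),('bearing',.563,.016,.012,.023),('pulley',.569,-.096,.016,.027),('collar',.436,-.063,.014,.020),('flange',.42,-.173,.010,.03),('sleeve',.414,-.287,.02,.017)]:
        v,u=np.mgrid[:420,:560]; P=pix2plane(p,np.c_[u.ravel(),v.ravel()],h).reshape(420,560,3)
        m=(np.hypot(P[...,0]-x,P[...,1]-y)<R+.012)&(np.abs(W[...,2]-h)<.0035)
        m=cv2.morphologyEx(m.astype(np.uint8),cv2.MORPH_CLOSE,np.ones((3,3)))
        nl,L,st,_=cv2.connectedComponentsWithStats(m,connectivity=4)
        if nl<2: print(cam,n,'none');continue
        m=(L==1+st[1:,4].argmax()).astype(np.uint8)
        c=max(cv2.findContours(m,cv2.RETR_EXTERNAL,cv2.CHAIN_APPROX_NONE)[0],key=len)
        q=pix2plane(p,c[:,0]+0.0,h)[:,:2]
        if n=='square':
            print(cam,n,cv2.minAreaRect((q*1000).astype(np.float32)))
        f=least_squares(lambda a:np.hypot(q[:,0]-a[0],q[:,1]-a[1])-a[2],[x,y,R],loss='soft_l1',f_scale=.001)
        print(cam,n,(f.x*1000).round(1),'rms',round(1000*np.std(f.fun),2))
    # spindles: depth points well above the base
    for n,x,y,lo in(('round',.433,.095,.02),('square',.682,-.04,.016)):
        s=(np.hypot(W[...,0]-x,W[...,1]-y)<.022)&(W[...,2]>lo)&(W[...,2]<.06); s=W[s]
        print(cam,n,'spindle',(1000*np.median(s,0)).round(1),len(s),(1000*s.max(0)).round(), (1000*s.min(0)).round())
z=np.load('top0.npz');W=cloud(dict(mtx=z['K'],T=z['T']),z['d']).reshape(-1,3)
for y0 in np.arange(-.16,.12,.02):
    print('y%.2f'%y0,[int(1000*max(W[(abs(W[:,0]-a)<.011)&(abs(W[:,1]-y0)<.011),2],default=-1)) for a in np.arange(.5,.82,.02)])
E
```

```text
top round [435.8  95.5  36.8] rms 0.72
top square ((685.5830688476562, -39.04005432128906), (72.36824035644531, 66.3922119140625), 16.07814598083496)
top square [685.6 -38.9  35.2] rms 3.69
top bearing [563.   13.6  21.8] rms 0.64
top pulley [567.2 -97.2  26. ] rms 1.2
top collar [437.6 -62.5  18.8] rms 0.65
top flange [ 419.6 -172.3   28.6] rms 0.79
top sleeve [ 418.  -281.9   15.8] rms 0.49
top round spindle [436.6  93.2  48.3] 63 [444. 103.  56.] [429.  88.  23.]
top square spindle [684.5 -40.1  32.4] 41 [692. -33.  39.] [678. -46.  20.]
side round [432.6 101.6  37.4] rms 10.25
side square ((676.17822265625, -37.57727813720703), (60.71333312988281, 76.18743896484375), 28.859127044677734)
side square [672.8 -36.3  33.3] rms 8.65
side bearing [560.2  18.8  23.4] rms 1.45
side pulley [564.8 -93.8  27.8] rms 3.0
side collar [434.2 -57.4  20.7] rms 1.68
side flange [ 417.8 -167.6   30.1] rms 1.58
side sleeve [ 415.4 -275.8   16.6] rms 1.22
side round spindle [431.8 102.7  38.7] 195 [443. 107.  55.] [426.  92.  20.]
side square spindle [681.9 -32.6  26.3] 74 [691. -27.  37.] [677. -43. 
[... 317 characters left out ...]
.06 [4, 6, 6, 17, 15, 4, 7, 3, 11, 14, 12, 12, 6, 7, 74, 74]
y-0.04 [4, 3, 3, 5, 4, 4, 7, 3, 11, 38, 36, 12, 7, 71, 73, 74]
y-0.02 [3, 4, 3, 4, 5, 6, 6, 10, 12, 12, 13, 11, 55, 70, 75, 75]
y-0.00 [5, 3, 13, 15, 14, 7, 5, 5, 6, 11, 10, 128, 131, 126, 114, 103]
y0.02 [2, 3, 14, 16, 16, 8, 6, 5, 5, 157, 154, 144, 133, 126, 125, 3]
y0.04 [4, 5, 13, 15, 14, 10, 15, 4, 4, 155, 151, 175, 169, 121, 154, 158]
y0.06 [4, 3, 5, 6, 19, 64, 67, 63, 125, 146, 175, 206, 206, 98, 157, 203]
y0.08 [4, 3, 8, 18, 22, 64, 24, 63, 125, 158, 190, 217, 221, 80, 88, 213]
y0.10 [8, 8, 4, 5, 47, 65, 34, 34, 125, 175, 203, 225, 230, 231, 80, 187]
y0.12 [8, 3, 3, 3, 52, 65, 32, 28, 119, 178, 219, 280, 281, 279, 274, 271]
```

```bash
python3 - <<'E'
from loc import *
for cam in('top','side'):
    z=np.load(cam+'0.npz');W=cloud(dict(mtx=z['K'],T=z['T']),z['d']).reshape(-1,3)
    W=W[(W[:,2]>.08)&(W[:,2]<.5)]
    for a in np.arange(.56,.86,.02):
        s=W[(abs(W[:,0]-a)<.01)&(W[:,1]>-.12)&(W[:,1]<.12)]
        if len(s): s=s[s[:,1].argsort()]; print(cam,round(a,2),(s[2:9:3]*1000).round().tolist())
E
```

```text
top 0.66 [[668.0, 64.0, 116.0], [669.0, 67.0, 120.0], [669.0, 69.0, 121.0]]
top 0.68 [[684.0, 24.0, 155.0], [686.0, 25.0, 158.0], [683.0, 26.0, 155.0]]
top 0.7 [[708.0, 16.0, 142.0], [705.0, 18.0, 144.0], [702.0, 19.0, 151.0]]
top 0.72 [[723.0, 12.0, 133.0], [729.0, 12.0, 132.0], [722.0, 13.0, 136.0]]
top 0.74 [[749.0, 8.0, 123.0], [741.0, 9.0, 128.0], [737.0, 9.0, 126.0]]
top 0.76 [[770.0, 4.0, 110.0], [766.0, 5.0, 115.0], [760.0, 5.0, 114.0]]
top 0.78 [[787.0, 1.0, 104.0], [775.0, 2.0, 108.0], [780.0, 2.0, 107.0]]
top 0.8 [[793.0, 48.0, 152.0], [792.0, 50.0, 154.0], [794.0, 52.0, 154.0]]
top 0.82 [[812.0, 70.0, 201.0], [814.0, 73.0, 205.0], [813.0, 74.0, 206.0]]
top 0.84 []
side 0.68 [[683.0, 28.0, 156.0]]
side 0.72 [[728.0, 86.0, 212.0], [723.0, 95.0, 215.0], [727.0, 98.0, 217.0]]
side 0.74 [[735.0, 80.0, 212.0], [739.0, 86.0, 216.0], [737.0, 90.0, 217.0]]
side 0.76 [[751.0, 112.0, 229.0]]
```

```bash
python3 -m inch '[[40,60,0,0,0,-8],[80,120,0,0,0,-15],[110,180,0,0,0,-22],[140,250,0,0,0,-22],[160,300,0,0,0,-22],[178,330,-50,0,0,-22],[178,330,-80,0,0,-22],[178,330,-80,0,0,-22],[178,330,-80,0,0,-22]]' 87 20; python3 - <<'E'
from loc import *
from scipy.spatial.transform import Rotation as R
s=ctrl.get_state(); p,im,d=grab('wrist'); save(im,'w1.png'); print(s['position'],R.from_rotvec(s['tool_rot']).as_matrix().round(3).tolist(),p['mtx'].tolist(),p['T'].round(4).tolist())
np.savez('w1.npz',im=im,d=d,K=p['mtx'],T=p['T'])
E
```

```text
time: 1.23
position: [0.4166, -0.2762, 0.1578]
tool_rot: [3.14, -0.015, 0.001]
ft_force: [-0.1, -0.2, -0.4]
grip_width: 0.997
grip_force: 0.0
[ 0.41658484 -0.27621203  0.15781374] [[1.0, -0.01, 0.001], [-0.01, -1.0, -0.001], [0.001, 0.001, -1.0]] [[325.19226210127806, 0.0, 284.1631825675257], [0.0, 325.19226210127806, 208.81006459239154], [0.0, 0.0, 1.0]] [[-0.0089, -0.9611, -0.2761, 0.4929], [-1.0, 0.0088, 0.0016, -0.2766], [0.0009, 0.2761, -0.9611, 0.3059], [0.0, 0.0, 0.0, 1.0]]
```

View pics/w1.png

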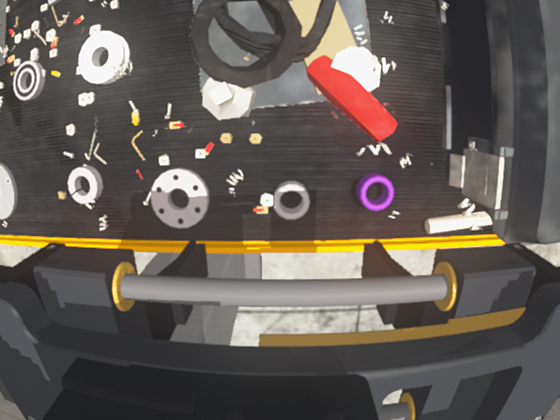

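```bash
cat >> loc.py <<'E'
def fish(p,uv,z):
    K,T=p['mtx'],p['T']; uv=np.asarray(uv,float).reshape(-1,2)
    d=(uv-[K[0,2],K[1,2]])/K[0,0]; r=np.hypot(*d.T)+1e-12
    c=np.c_[d*(np.sin(r)/r)[:,None],np.cos(r)]@T[:3,:3].T
    return T[:3,3]+c*((z-T[2,3])/c[:,2])[:,None]
def fishfit(p,im,n,x,y,h,R,thr=95,sl=.01,pr=True):
    from scipy.optimize import least_squares
    v,u=np.mgrid[:420,:560]; P=fish(p,np.c_[u.ravel(),v.ravel()],h).reshape(420,560,3)
    m=((np.hypot(P[...,0]-x,P[...,1]-y)<R+sl)&(im.min(2)>thr)).astype(np.uint8)
    m=cv2.morphologyEx(m,cv2.MORPH_OPEN,np.ones((3,3)))
    nl,L,st,_=cv2.connectedComponentsWithStats(m,connectivity=4)
    m=(L==1+st[1:,4].argmax()).astype(np.uint8)
    c=max(cv2.findContours(m,cv2.RETR_EXTERNAL,cv2.CHAIN_APPROX_NONE)[0],key=len)
    q=fish(p,c[:,0],h)[:,:2]
    f=least_squares(lambda a:np.hypot(q[:,0]-a[0],q[:,1]-a[1])-R,[x,y],loss='soft_l1',f_scale=.001)
    print(n,(f.x*1000).round(1),'std',round(1000*np.std(f.fun),2),'mean',round(1000*f.fun.mean(),2),len(q))
    return f.x
E
python3 - <<'E'
from loc import *
z=np.load('w1.npz');p=dict(mtx=z['K'],T=z['T'])
for n,uv,h in[('sleeve',(291,199),.02),('flange',(180,197),.01),('pulley',(103,57),.016),('bearing',(29,80),.012),('collar',(86,185),.014)]: print(n,(fish(p,uv,h)*1000).round(1))
for a in[('flange',.418,-.17,.01,.03),('sleeve',.416,-.279,.02,.017),('collar',.436,-.06,.014,.02),('pulley',.566,-.095,.016,.027)]: fishfit(p,z['im'],*a)
save(cv2.resize(z['im'][140:260,110:340],(690,360),interpolation=cv2.INTER_CUBIC),'w1c.png')
E
```

```text
sleeve [[ 420.  -282.4   20. ]]
flange [[ 420.8 -175.1   10. ]]
pulley [[ 565.1 -100.9   16. ]]
bearing [[560.6   7.3  12. ]]
collar [[436.9 -69.   14. ]]
flange [ 419.6 -173.1] std 1.97 mean 0.85 185
sleeve [ 418.5 -280.2] std 3.78 mean 2.79 150
collar [436.9 -66. ] std 1.43 mean 2.43 118
pulley [566.5 -98. ] std 2.83 mean 3.85 171
```

View pics/w1c.png

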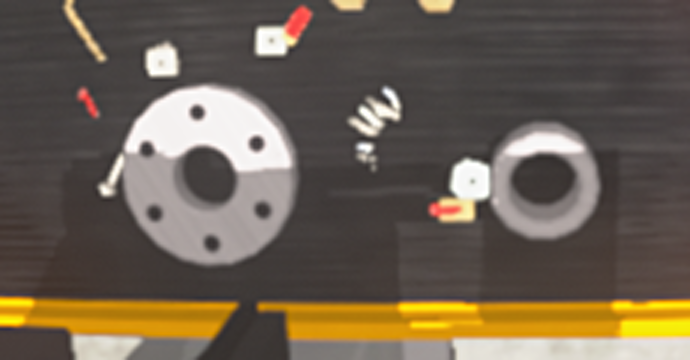

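```bash
python3 -m inch '[[2,50,0,0,0,0],[3,103,-40,0,0,0],[3,103,-80,0,0,0],[3,103,-110,0,0,0],[3,103,-130,0,0,0],[3,103,-140,0,0,0],[3,103,-140,0,0,0],[3,103,-140,0,0,0]]' 87 20
```

```text
time: 2.28
position: [0.4205, -0.1724, 0.0178]
tool_rot: [3.14, -0.014, 0.003]
ft_force: [0.3, 0.1, -0.8]
grip_width: 1.001
grip_force: 0.0
```

```bash
python3 -m inch '[[0,0,0,0,0,0],[0,0,0,0,0,0],[0,0,0,0,0,0],[0,0,0,0,0,0],[0,0,0,0,0,0],[0,0,0,0,0,0],[0,0,0,0,0,0],[0,0,0,0,0,0]]' 40 20
```

```text
time: 3.28
position: [0.4196, -0.1718, 0.0167]
tool_rot: [3.141, -0.013, 0.0]
ft_force: [0.1, 0.2, 1.1]
grip_width: 0.676
grip_force: 20.0
```

```bash
python3 -m inch '[[0,0,10,0,0,0],[0,0,30,0,0,0],[0,0,60,0,0,0],[0,20,90,0,0,10],[4,60,90,0,0,20],[8,100,90,0,0,30],[10,150,90,0,0,40],[12,190,90,0,0,50],[16,230,90,0,0,60],[16,255,90,0,0,70],[16,267,90,0,0,80],[16,267,90,0,0,90],[16,267,90,0,0,90],[16,267,90,0,0,90],[16,267,90,0,0,90]]' - 20; python3 - <<'E'
from loc import *
s=ctrl.get_state(); p,im,d=grab('wrist'); save(im,'w2.png'); print(s['position'],s['tool_rot'],s['joint_positions'].round(2) if hasattr(s['joint_positions'],'round') else s['joint_positions'],p['T'].round(4).tolist())
np.savez('w2.npz',im=im,d=d,K=p['mtx'],T=p['T'])
E
```

```text
time: 5.15
position: [0.4355, 0.0951, 0.1066]
tool_rot: [2.233, 2.21, -0.0]
ft_force: [-0.4, 0.7, -2.7]
grip_width: 0.677
grip_force: 20.0
[0.43548419 0.09511752 0.1065995 ] [ 2.23277247e+00  2.20999528e+00 -9.35424592e-05] [ 0.43  0.03 -0.71  2.07  0.02  1.05 -0.3 ] [[1.0, -0.0089, -0.0029, 0.4369], [-0.0094, -0.961, -0.2764, 0.1711], [-0.0003, 0.2764, -0.961, 0.2546], [0.0, 0.0, 0.0, 1.0]]
```

View pics/w2.png

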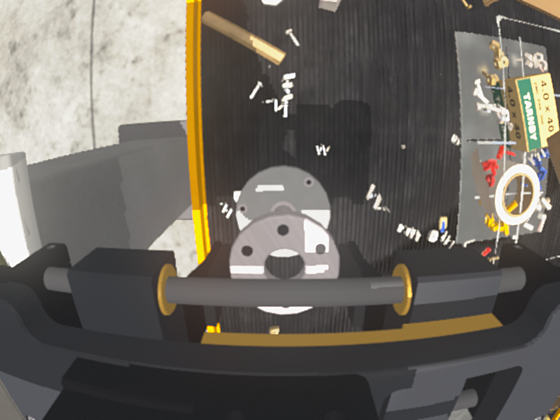

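```bash
python3 - <<'E'
from loc import *
z=np.load('w2.npz')
save(cv2.resize(z['im'][155:325,210:360],(680,600*170*680//(150*600) if 0 else 770),interpolation=cv2.INTER_CUBIC)[:600],'w2c.png')
E
```

```text
(no output)
```

View pics/w2c.png

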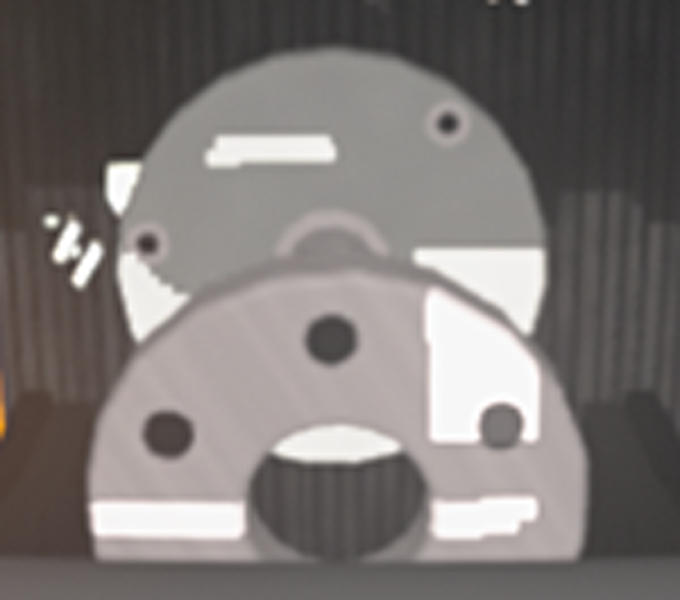

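```bash
cat >> loc.py <<'E'
def circ(p,uv,h,R,off,sc,f=None):
    from scipy.optimize import least_squares
    q=(f or fish)(p,np.asarray(uv,float)/sc+off-(0.5-0.5/sc),h)[:,:2]
    g=least_squares(lambda a:np.hypot(q[:,0]-a[0],q[:,1]-a[1])-R,q.mean(0))
    print((g.x*1000).round(1),(g.fun*1000).round(1)); return g.x
E
python3 - <<'E'
from loc import *
z=np.load('w2.npz');p=dict(mtx=z['K'],T=z['T']);o=np.array([210,155]);s=680/150
circ(p,[(88,480),(588,480),(338,275),(160,345),(515,335)],.100,.030,o,s)
circ(p,[(248,490),(428,490),(338,425)],.100,.011,o,s)
circ(p,[(330,47),(118,250),(547,250),(465,100),(190,110),(140,170)],.008,.038,o,s)
circ(p,[(330,47),(547,250),(465,100),(190,110),(530,180)],.008,.038,o,s)
E
```

```text
[436.3  93.2] [-0.2 -0.6  0.1 -0.3  0.3]
[436.1  94.4] [-0.2 -0.2  0.1]
[435.3  96. ] [ 1.  -0.1 -0.3 -0.5 -0.6 -0.2]
[435.   96.1] [ 1.  -0.1 -0.4 -0.8 -0.2]
```

```bash
python3 -m inch '[[-1,1.5,0,0,0,0],[-1,1.5,-15,0,0,0],[-1,1.5,-30,0,0,0],[-1,1.5,-42,0,0,0],[-1,1.5,-52,0,0,0],[-1,1.5,-62,0,0,0],[-1,1.5,-70,0,0,0],[-1,1.5,-70,0,0,0]]' - 20
```

```text
time: 6.2
position: [0.4341, 0.0968, 0.036]
tool_rot: [-2.23, -2.212, 0.001]
ft_force: [0.5, -0.7, -2.3]
grip_width: 0.672
grip_force: 20.0
```

```bash
python3 -m inch '[[0,0,-5,0,0,0],[0,0,-9,0,0,0],[0,0,-11,0,0,0],[0,0,-11,0,0,0],[0,0,-11,0,0,0]]' - 20
```

```text
time: 6.82
position: [0.4347, 0.0968, 0.0257]
tool_rot: [2.23, 2.212, 0.0]
ft_force: [-0.7, 0.2, -2.5]
grip_width: 0.672
grip_force: 20.0
```

```bash
python3 -m inch '[[0,0,0,0,0,0],[0,0,0,0,0,0],[0,0,0,0,0,0],[0,0,0,0,0,0],[0,0,30,0,0,0],[0,0,70,0,0,0],[0,-30,90,0,0,-10],[-2,-80,90,0,0,-20],[-5,-130,90,0,0,-30],[-8,-180,90,0,0,-40],[-10,-230,90,0,0,-50],[-12,-280,90,0,0,-60],[-16,-330,90,0,0,-70],[-16,-379,90,0,0,-80],[-16,-379,60,0,0,-90],[-16,-379,30,0,0,-90],[-16,-379,10,0,0,-90],[-16,-379,-7,0,0,-90],[-16,-379,-9,0,0,-90],[-16,-379,-9,0,0,-90]]' 72 20; python3 - <<'E'
from loc import *
p,im,d=grab('top'); save(cv2.resize(im[240:330,140:400],(780,270),interpolation=cv2.INTER_CUBIC),'t3.png')
E
```

```text
time: 9.32
position: [0.419, -0.2824, 0.0171]
tool_rot: [3.141, -0.013, 0.001]
ft_force: [0.3, -0.5, -0.1]
grip_width: 0.825
grip_force: 0.0
```

View pics/t3.png

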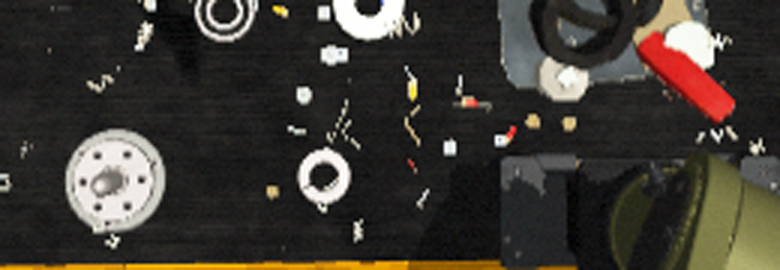

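```bash
python3 -m inch '[[0,0,0,0,0,0],[0,0,0,0,0,0],[0,0,0,0,0,0],[0,0,0,0,0,0],[0,0,0,0,0,0],[0,0,0,0,0,0],[0,0,0,0,0,0],[0,0,0,0,0,0]]' 20 20
```

```text
time: 10.38
position: [0.4186, -0.2822, 0.0166]
tool_rot: [3.141, -0.013, -0.0]
ft_force: [-0.3, 0.8, 1.2]
grip_width: 0.388
grip_force: 20.0
```

```bash
python3 -m inch '[[0,0,10,0,0,0],[0,0,40,0,0,0],[0,0,80,0,0,0],[0,40,100,0,0,10],[4,90,100,0,0,20],[8,140,100,0,0,30],[10,190,100,0,0,40],[12,240,100,0,0,50],[16,290,100,0,0,60],[16,340,100,0,0,70],[16,378,100,0,0,80],[16,378,100,0,0,90],[16,378,100,0,0,90],[16,378,100,0,0,90],[16,378,85,0,0,90],[16,378,75,0,0,90],[16,378,65,0,0,90],[16,378,65,0,0,90]]' - 20; python3 - <<'E'
from loc import *
p,im,d=grab('wrist'); save(cv2.resize(im[155:325,210:360],(600,680),interpolation=cv2.INTER_CUBIC)[:600],'w4c.png'); np.savez('w4.npz',im=im,K=p['mtx'],T=p['T'])
E
```

```text
time: 12.62
position: [0.4336, 0.0957, 0.0804]
tool_rot: [-2.229, -2.211, 0.002]
ft_force: [0.3, -0.5, -1.3]
grip_width: 0.392
grip_force: 20.0
```

View pics/w4c.png

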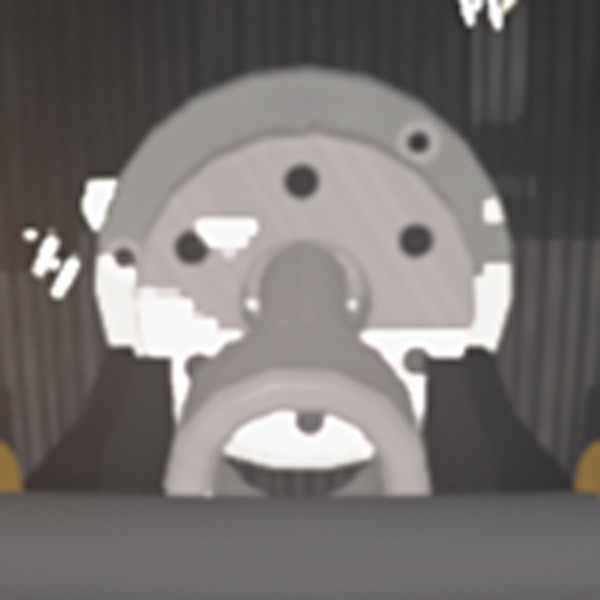

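```bash
python3 - <<'E'
from loc import *
z=np.load('w4.npz');p=dict(mtx=z['K'],T=z['T']);o=np.array([210,155])
circ(p,[(165,480),(430,480),(300,368),(205,405),(395,405)],.084,.017,o,4)
circ(p,[(215,475),(383,475),(300,408)],.084,.011,o,4)
circ(p,[(307,67),(97,270),(512,270),(190,110),(440,115)],.008,.038,o,4)
circ(p,[(307,132),(135,290),(475,290)],.018,.030,o,4)
E
```

```text
[434.3  94.1] [-0.2 -0.4  0.2 -0.3  0. ]
[434.4  94.9] [-0.4 -0.4  0.1]
[435.5  96.4] [ 0.7 -0.3 -0.9 -0.9  0.2]
[435.3  95.8] [ 0.1 -0.6 -0.6]
```

```bash
python3 -m inch '[[1,1.5,0,0,0,0],[1,1.5,-8,0,0,0],[1,1.5,-16,0,0,0],[1,1.5,-24,0,0,0],[1,1.5,-32,0,0,0],[1,1.5,-39,0,0,0],[1,1.5,-43,0,0,0],[1,1.5,-45,0,0,0],[1,1.5,-45,0,0,0],[1,1.5,-45,0,0,0]]' - 20
```

```text
time: 13.92
position: [0.4358, 0.0974, 0.0368]
tool_rot: [2.23, 2.212, 0.001]
ft_force: [-0.9, 0.5, 0.2]
grip_width: 0.393
grip_force: 20.0
```

```bash
python3 -m inch '[[0,0,-1,0,0,0],[0,0,-1.5,0,0,0],[0,0,-1.5,0,0,0]]' - 20;  python3 -m inch '[[0,0,0,0,0,0],[0,0,0,0,0,0],[0,0,0,0,0,0],[0,0,0,0,0,0],[0,0,0,0,0,0],[0,0,30,0,0,0],[0,0,70,0,0,0],[0,0,100,0,0,0],[30,-50,100,0,0,0],[60,-100,100,0,0,0],[95,-150,100,0,0,0],[131,-194,90,0,0,0],[131,-194,40,0,0,0],[131,-194,10,0,0,0],[131,-194,-10,0,0,0],[131,-194,-18,0,0,0],[131,-194,-18,0,0,0],[131,-194,-18,0,0,0]]' 72 20
```

```text
time: 14.3
position: [0.4355, 0.0973, 0.0351]
tool_rot: [2.23, 2.212, -0.0]
ft_force: [-0.5, 0.4, -1.1]
grip_width: 0.389
grip_force: 20.0
time: 16.55
position: [0.5676, -0.0967, 0.0184]
tool_rot: [2.229, 2.211, 0.002]
ft_force: [0.5, 1.4, 0.5]
grip_width: 0.83
grip_force: 0.0
```

```bash
python3 -m inch '[[0,0,-1,0,0,0],[0,0,-1,0,0,0],[0,0,-1,0,0,0],[0,0,-1,0,0,0],[0,0,-1,0,0,0],[0,0,-1,0,0,0],[0,0,-1,0,0,0],[0,0,-1,0,0,0]]' 40 20;  python3 -m inch '[[0,0,20,0,0,0],[0,0,60,0,0,0],[0,0,100,0,0,0],[-30,50,110,0,0,0],[-60,100,110,0,0,0],[-95,150,110,0,0,0],[-132,193,110,0,0,0],[-132,193,110,0,0,0],[-132,193,90,0,0,0],[-132,193,76,0,0,0],[-132,193,76,0,0,0]]' - 20;python3 - <<'E'
from loc import *
p,im,d=grab('wrist'); save(cv2.resize(im[155:325,210:360],(600,680),interpolation=cv2.INTER_CUBIC)[:600],'w5c.png'); np.savez('w5.npz',im=im,K=p['mtx'],T=p['T'])
E
```

```text
time: 17.55
position: [0.5667, -0.0967, 0.0164]
tool_rot: [2.23, 2.212, 0.0]
ft_force: [-1.3, 0.8, 4.7]
grip_width: 0.614
grip_force: 20.0
time: 18.92
position: [0.4338, 0.0959, 0.0912]
tool_rot: [-2.23, -2.21, 0.002]
ft_force: [0.8, -0.2, -0.4]
grip_width: 0.613
grip_force: 20.0
```

View pics/w5c.png

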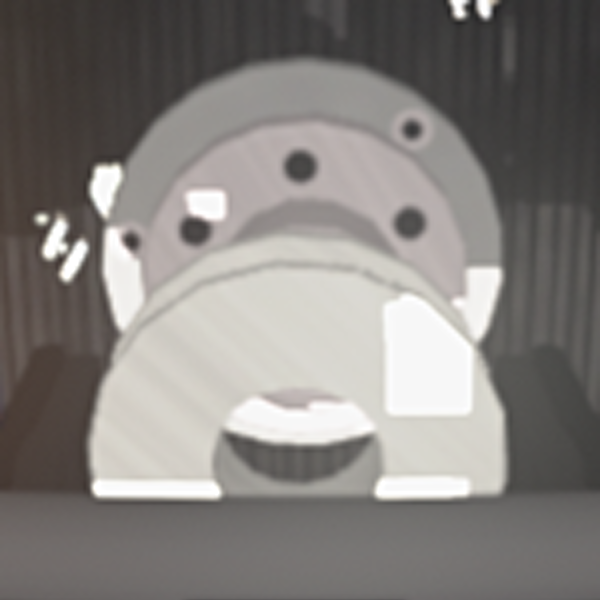

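```bash
python3 - <<'E'
from loc import *
z=np.load('w5.npz');p=dict(mtx=z['K'],T=z['T']);o=np.array([210,155])
circ(p,[(90,440),(507,440),(300,263),(145,335),(455,335)],.091,.027,o,4)
circ(p,[(215,460),(384,460),(300,390)],.091,.011,o,4)
circ(p,[(303,57),(103,240),(502,240),(190,100),(430,110)],.008,.038,o,4)
circ(p,[(307,120),(142,270),(466,270)],.018,.030,o,4)
E
```

```text
[434.6  95.7] [-0.1 -0.3  0.8 -0.6 -0.4]
[434.6  95.9] [-0.2 -0.2  0. ]
[435.1  96.2] [ 1.1 -0.3 -0.3 -0.7 -0.6]
[435.3  95.6] [ 0.1 -0.7 -0.7]
```

```bash
python3 -m inch '[[0.5,0,-8,0,0,0],[0.5,0,-16,0,0,0],[0.5,0,-24,0,0,0],[0.5,0,-30,0,0,0],[0.5,0,-34,0,0,0],[0.5,0,-36,0,0,0],[0.5,0,-37,0,0,0],[0.5,0,-37,0,0,0],[0.5,0,-37,0,0,0]]' - 20
```

```text
time: 20.1
position: [0.4352, 0.0964, 0.0552]
tool_rot: [2.23, 2.212, 0.0]
ft_force: [-0.4, -0.0, -1.2]
grip_width: 0.614
grip_force: 20.0
```

```bash
python3 -m inch '[[0,0,-0.5,0,0,0],[0,0,-0.5,0,0,0],[0,0,-0.5,0,0,0],[0,0,-0.5,0,0,0],[0,0,-0.5,0,0,0],[0,0,30,0,0,0],[0,0,60,0,0,0],[0,0,80,0,0,0],[30,-20,80,0,0,0],[60,-40,80,0,0,0],[95,-65,70,0,0,0],[127,-83,50,0,0,0],[127,-83,20,0,0,0],[127,-83,0,0,0,0],[127,-83,-10,0,0,0],[127,-83,-10,0,0,0],[127,-83,-10,0,0,0]]' 80 20; python3 - <<'E'
from loc import *
print(np.round(ctrl.get_state()['joint_positions'],2))
p,im,d=grab('wrist'); w=cv2.resize(im[155:325,130:410],(560,340),interpolation=cv2.INTER_CUBIC)
np.savez('w6.npz',im=im,K=p['mtx'],T=p['T'])
p,im,d=grab('side'); s=cv2.resize(im[120:320,180:360],(540,600)); b=cv2.resize(np.load('side0.npz')['im'][0:120,490:560],(240,411))
o=np.zeros((600,800,3),np.uint8); o[:,260:800]=s; o[:411,:240]=b; save(o,'s6.png'); save(w,'w6c.png')
E
```

```text
time: 22.22
position: [0.5627, 0.0136, 0.0462]
tool_rot: [2.229, 2.212, 0.002]
ft_force: [-0.1, 0.3, 0.2]
grip_width: 0.917
grip_force: 0.0
[ 0.46  0.38 -0.62  1.86  0.26  0.99 -0.28]
```

View pics/s6.png

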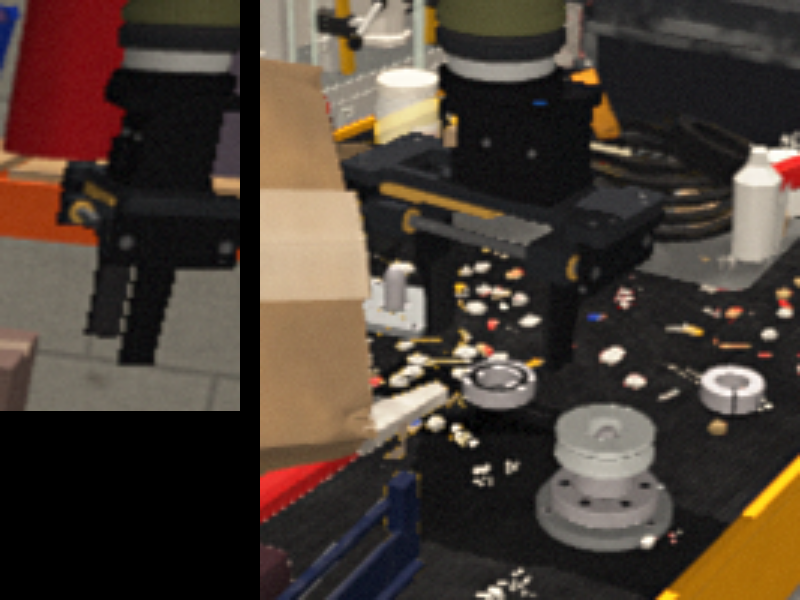

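View pics/w6c.png

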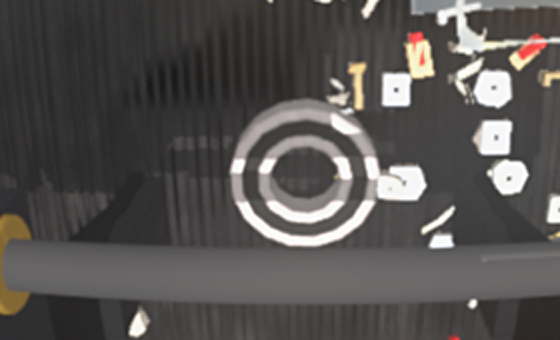

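```bash
python3 - <<'E'
from loc import *
z=np.load('w6.npz');p=dict(mtx=z['K'],T=z['T']);o=np.array([130,155])
circ(p,[(232,175),(378,175),(305,100),(304,244)],.012,.023,o,2)
E
```

```text
[562.3  16.2] [-0.9 -0.9  0.5  0.5]
```

```bash
python3 -m inch '[[0,2,-12,0,0,0],[0,2,-22,0,0,0],[0,2,-28,0,0,0],[0,2,-30,0,0,0],[0,2,-30,0,0,0],[0,2,-30,0,0,0]]' - 20;  python3 -m inch '[[0,0,0,0,0,0],[0,0,0,0,0,0],[0,0,0,0,0,0],[0,0,0,0,0,0],[0,0,0,0,0,0],[0,0,0,0,0,0],[0,0,0,0,0,0],[0,0,0,0,0,0]]' 30 20
```

```text
time: 23.08
position: [0.5623, 0.0153, 0.0152]
tool_rot: [2.23, 2.212, 0.001]
ft_force: [0.5, 0.8, -0.6]
grip_width: 0.919
grip_force: 0.0
time: 24.08
position: [0.5621, 0.0154, 0.0151]
tool_rot: [2.23, 2.212, 0.0]
ft_force: [-0.3, -0.7, 0.8]
grip_width: 0.522
grip_force: 20.0
```

```bash
python3 -m inch '[[0,0,10,0,0,0],[0,0,40,0,0,0],[0,-10,70,0,0,-5],[0,-40,70,0,0,-10],[20,-55,70,0,0,-15],[60,-55,70,0,0,-15],[100,-55,70,0,0,-15],[123,-55,70,0,0,-15],[123,-55,70,0,0,-15],[123,-55,55,0,0,-15],[123,-55,48,0,0,-15],[123,-55,48,0,0,-15]]' - 20;python3 - <<'E'
from loc import *
p,im,d=grab('wrist'); save(cv2.resize(im[155:325,210:360],(600,680),interpolation=cv2.INTER_CUBIC)[:600],'w7c.png'); np.savez('w7.npz',im=im,K=p['mtx'],T=p['T'])
E
```

```text
time: 25.58
position: [0.6835, -0.04, 0.0617]
tool_rot: [-2.499, -1.901, 0.004]
ft_force: [-0.4, 1.0, -1.3]
grip_width: 0.519
grip_force: 20.0
```

View pics/w7c.png

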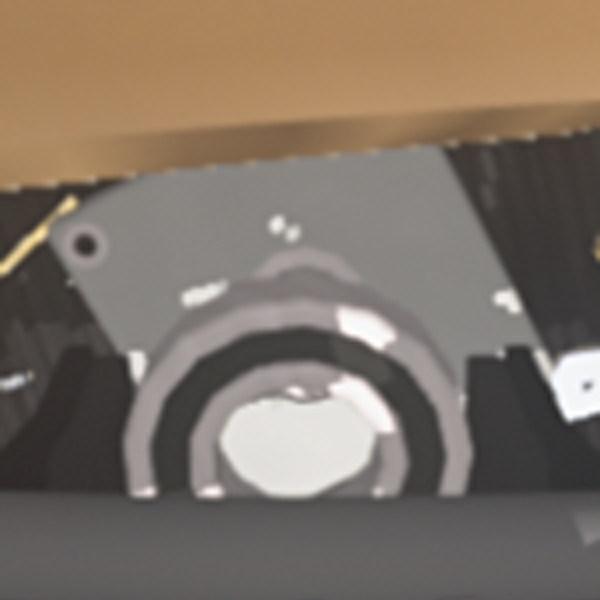

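```bash
python3 - <<'E'
from loc import *
z=np.load('w7.npz');p=dict(mtx=z['K'],T=z['T']);o=np.array([210,155])
circ(p,[(124,450),(475,450),(300,300),(180,345),(420,345)],.0617-.0151+.012,.023,o,4)
P=lambda a,h=.008:fish(p,np.array(a,float)/4+o-.375,h)[:,:2]*1000
e=P([(440,148),(545,360),(48,235),(110,345),(85,245)]);print(e.round(1).tolist())
a,b,c,dd,h=e
u=(b-a)/np.linalg.norm(b-a);n=np.array([-u[1],u[0]]); w=(c-a)@n; print('w',w,((dd-a)@n),'u',u)
s=np.sign(w)
# centre: 32 inside from right & left edges; along u: corner c is one end
print('centre',c-s*n*32+u*32, 'from right edge only', ((a+s*n*32)))
arc=P([(303,248),(258,285),(352,285),(275,258),(333,258)]);
z2=np.load('w2.npz');p2=dict(mtx=z2['K'],T=z2['T'])
arc2=fish(p2,np.array([(332,210),(277,255),(387,255)])/(680/150)+[210,155]-.39,.008)[:,:2]*1000
r=np.hypot(*(arc2-[435.2,96]).T);print('r',r)
circ(p,[(303,248),(258,285),(352,285),(275,258),(333,258)],.008,r.mean()/1000,o,4)
E
```

```text
[683.9 -41.4] [-0.1 -0.1  0.2 -0.2 -0.1]
[[713.6, -17.7], [722.3, -58.1], [648.3, -14.8], [652.3, -35.9], [653.7, -18.1]]
w -63.227724285437084 -63.773097541407786 u [ 0.21082174 -0.97752452]
centre [686.31352162 -39.32183528] from right edge only [682.30766704 -24.41091864]
r [10.65582404 10.07303747  9.78214096]
[685.4 -38.6] [ 0.8 -1.2 -1.1  0.3  0.2]
```

```bash
python3 -m inch '[[2,2,-4,0,0,0],[2,2,-9,0,0,0],[2,2,-14,0,0,0],[2,2,-19,0,0,0],[2,2,-24,0,0,0],[2,2,-24,0,0,0]]' - 20
```

```text
time: 26.38
position: [0.6866, -0.0377, 0.0384]
tool_rot: [-2.5, -1.902, 0.001]
ft_force: [-0.1, -0.6, -1.0]
grip_width: 0.525
grip_force: 20.0
```

```bash
python3 -m inch '[[0,0,-5,0,0,0],[0,0,-10,0,0,0],[0,0,-14,0,0,0],[0,0,-15,0,0,0],[0,0,-15,0,0,0],[0,0,-15,0,0,0]]' - 20
```

```text
time: 27.12
position: [0.6872, -0.0376, 0.0243]
tool_rot: [2.5, 1.902, 0.0]
ft_force: [0.6, 0.1, -1.1]
grip_width: 0.521
grip_force: 20.0
```

```bash
python3 -m inch '[[0,0,-0.7,0,0,0],[0,0,-0.7,0,0,0]]' - 20; python3 -m inch '[[0,0,0,0,0,0],[0,0,0,0,0,0],[0,0,0,0,0,0],[0,0,0,0,0,0],[0,0,20,0,0,0],[0,0,50,0,0,0],[0,0,70,0,0,0],[-50,-5,70,0,0,5],[-100,-10,70,0,0,10],[-150,-15,70,0,0,15],[-200,-20,70,0,0,15],[-249,-25,60,0,0,15],[-249,-25,30,0,0,15],[-249,-25,10,0,0,15],[-249,-25,-7,0,0,15],[-249,-25,-7,0,0,15],[-249,-25,-7,0,0,15]]' 66 20
```

```text
time: 27.38
position: [0.687, -0.0377, 0.0234]
tool_rot: [2.5, 1.902, -0.0]
ft_force: [0.2, -1.0, -1.3]
grip_width: 0.519
grip_force: 20.0
time: 29.5
position: [0.4387, -0.0625, 0.0169]
tool_rot: [2.23, 2.212, 0.001]
ft_force: [-0.4, -0.5, 0.5]
grip_width: 0.76
grip_force: 0.0
```

```bash
python3 -m inch '[[0,0,0,0,0,0],[0,0,0,0,0,0],[0,0,0,0,0,0],[0,0,0,0,0,0],[0,0,0,0,0,0],[0,0,0,0,0,0],[0,0,0,0,0,0],[0,0,0,0,0,0]]' 25 20
```

```text
time: 30.5
position: [0.4381, -0.0627, 0.0165]
tool_rot: [2.23, 2.212, -0.0]
ft_force: [-1.5, -0.1, 4.9]
grip_width: 0.454
grip_force: 20.0
```

```bash
python3 -m inch '[[0,0,10,0,0,0],[0,0,40,0,0,0],[0,0,70,0,0,0],[50,5,70,0,0,-5],[100,10,70,0,0,-10],[150,15,70,0,0,-15],[200,20,70,0,0,-15],[248,23,70,0,0,-15],[248,23,70,0,0,-15],[248,23,60,0,0,-15],[248,23,54,0,0,-15],[248,23,54,0,0,-15]]' - 20;python3 - <<'E'
from loc import *
p,im,d=grab('wrist'); save(cv2.resize(im[155:325,210:360],(600,680),interpolation=cv2.INTER_CUBIC)[:600],'w8c.png'); np.savez('w8.npz',im=im,K=p['mtx'],T=p['T'])
E
```

```text
time: 32.0
position: [0.6847, -0.0402, 0.0698]
tool_rot: [-2.5, -1.902, 0.003]
ft_force: [0.8, -0.6, -0.8]
grip_width: 0.452
grip_force: 20.0
```

View pics/w8c.png

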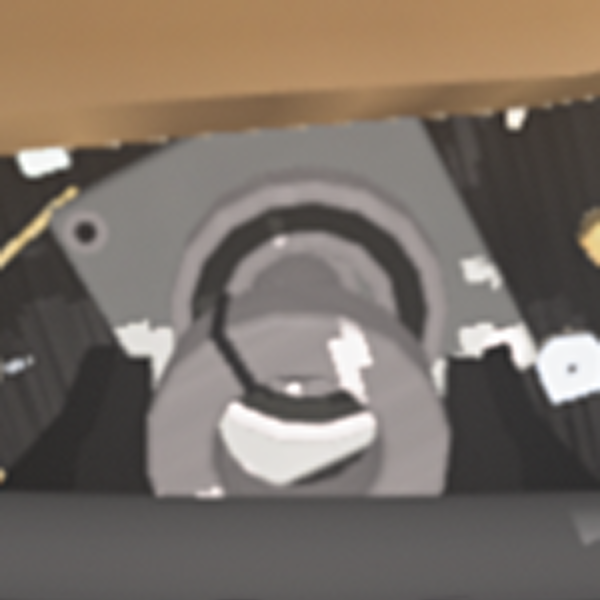

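```bash
python3 - <<'E'
from loc import *
z=np.load('w8.npz');p=dict(mtx=z['K'],T=z['T']);o=np.array([210,155])
circ(p,[(147,425),(450,425),(300,312),(190,355),(410,355)],.0698-.0165+.014,.020,o,4)
circ(p,[(176,295),(440,295),(308,177),(215,215),(400,215)],.020,.023,o,4)
P=lambda a,h=.008:fish(p,np.array(a,float)/4+o-.375,h)[:,:2]*1000
a,b,c,dd=P([(420,118),(525,330),(48,225),(115,345)])
u=(b-a)/np.linalg.norm(b-a);n=np.array([-u[1],u[0]]);w=(c-a)@n;s=np.sign(w);print(w,'centre',c-s*n*32+u*32)
E
```

```text
[685.5 -39.9] [-0.  -0.1  0.2 -0.2 -0. ]
[687.2 -38.8] [-1.3 -1.2  0.7 -0.1 -0.2]
-64.15277818055768 centre [685.79188776 -39.85025415]
```

```bash
python3 -m inch '[[0.5,0.5,-5,0,0,0],[0.5,0.5,-10,0,0,0],[0.5,0.5,-15,0,0,0],[0.5,0.5,-20,0,0,0],[0.5,0.5,-25,0,0,0],[0.5,0.5,-25,0,0,0]]' - 20
```

```text
time: 32.8
position: [0.6861, -0.0392, 0.0447]
tool_rot: [-2.5, -1.902, 0.001]
ft_force: [-0.6, -0.6, -0.7]
grip_width: 0.452
grip_force: 20.0
```

```bash
python3 -m inch '[[0,0,-4,0,0,0],[0,0,-7,0,0,0],[0,0,-8.5,0,0,0],[0,0,-8.5,0,0,0],[0,0,-8.5,0,0,0]]' - 20
```

```text
time: 33.42
position: [0.6866, -0.0391, 0.037]
tool_rot: [2.5, 1.902, 0.0]
ft_force: [0.3, -0.0, -0.7]
grip_width: 0.452
grip_force: 20.0
```

Release, retreat and check.

```bash
python3 -m inch '[[0,0,-0.3,0,0,0],[0,0,0,0,0,0],[0,0,0,0,0,0],[0,0,0,0,0,0],[0,0,20,0,0,0],[0,0,50,0,0,0],[0,0,90,0,0,0],[-30,-50,110,0,0,0],[-60,-100,120,0,0,0],[-100,-150,130,0,0,0],[-140,-200,140,0,0,0],[-190,-250,150,0,0,0],[-190,-250,150,0,0,0],[-190,-250,150,0,0,0]]' 62 20; python3 - <<'E'
from loc import *
p,im,d=grab('top'); a=cv2.resize(im[120:330,160:300],(400,600),interpolation=cv2.INTER_CUBIC)
W=cloud(p,d)
for n,x,y in(('round',.4355,.096),('square',.686,-.039)):
    r=np.hypot(W[...,0]-x,W[...,1]-y); m=(r>.011)&(r<.018); print(n,np.median(W[m][:,2]),W[m][:,2].std())
p,im,d=grab('side'); b=cv2.resize(im[180:330,200:300],(400,600),interpolation=cv2.INTER_CUBIC)
save(np.hstack([a,b]),'end.png')
E
```

```text
time: 35.17
position: [0.4966, -0.2898, 0.1883]
tool_rot: [2.5, 1.899, 0.001]
ft_force: [0.1, 0.0, 0.9]
grip_width: 0.715
grip_force: 0.0
round 0.054087612158515874 0.004801353194055898
square 0.03409618627848987 0.006792111113206092
```

View pics/end.png

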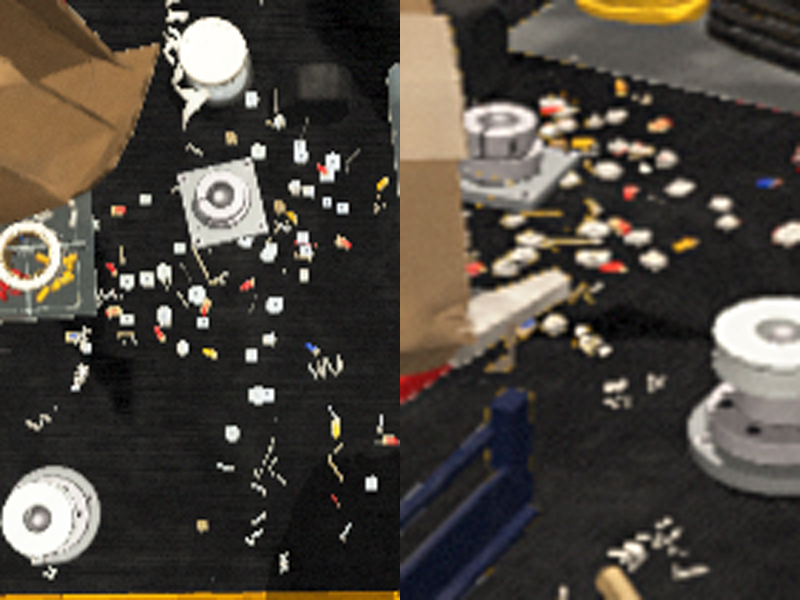

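Both stacks look seated: the pulley's top measures 54 mm and the collar's 34 mm, as they should. The jar and tape measure are where they were. Handing in.

```bash
python3 -c "
from bench import ctrl
print(ctrl.close_job())"
```

```text
the job is handed in; nothing more can be done
None
```

Job handed in at about 35 s of the 128 s limit: flange, sleeve and pulley are on the round stand, bearing and collar on the square stand. Stack tops measured 54 mm and 34 mm, the correct heights, and the jar and tape measure look unmoved; the hand-in returned no verdict.

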